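Knock a stuck ingot out of a tipping mould

ROBOT

A 6-joint arm with a two-finger parallel gripper is mounted at the origin on the work surface. World frame = base frame: x ahead of the robot, y to its left, z up, the work surface at z = 0. Lengths are in m, angles in rad, forces in N, time in s.
With the tool pointing down it reaches from about 0.35 to 0.725 m from the base axis. Payload 4.3 kg.
Tool frame: the origin (TCP) lies on the centre line of the jaws, within the pads' length; the fingertips stand 11 mm ahead of it and the grasp point (between the pads) lies 8 mm behind it; z points along the fingers, y is the line along which they close (so a half turn about z gives the same grasp; the last joint's range is limited). The gripper opens to 85 mm and grips with 20 to 120 N. Pads are 22 mm wide; open, the fingers measure 114 mm over their backs; the gripper's body (76 mm by 85 mm) begins 54 mm behind the grasp point. The pads swing forward as they close: fully open they stand 13 mm farther back than shut.
Start: joints at [-1.34, 0.377, 0.081, 1.274, 0, 1.46], TCP at [0.192, -0.542, 0.242] pointing down, gripper open.
Joint ranges: [-2.72, 2.72], [-0.84, 1.66], [-1.02, 1.22], [-1.77, 2.12], [-1.37, 1.28], [-3.14, 3.14]. Speed limits (rad/s): [2.57, 2.57, 3.14, 3.14, 3.14, 3.14].

INTERFACE

Orientations are given as a 3x3 rotation matrix whose columns are the frame's x, y, z axes.
In Python, from rig import env gives the robot as it stands.
- The arm moves only by the tool move_arm, never from a script. Its argument "plan" is a list of rows, each an object with "linear": the shift along the tool's x, y, z in units of 30 mm (1.0 is 30 mm), a list of three; "twist": the turn, a rotation vector about the tool's x, y, z in units of 8 degrees (1.0 is 8 degrees), a list of three; "jaw": the closure, from 0 (fully open) to 1 (shut). A call has 1 to 5 rows; each row is the pose to reach, as a shift and turn from the pose commanded when the call began, along the tool's axes at that moment; what a row does not reach only later rows make up. A row lasts 1/8 s, in which the tool goes at most 62.5 mm and 10.7 degrees, less where a joint would pass 70% of its speed; a pose out of reach is approached as far as the arm can. A call with a gripper value outside its range is refused whole. The fingers move at their own pace and stop on an object; "grip_force" is the grip in N (left out, the last holds). Time passes only in rows, so rows that repeat a pose let the fingers close. It gives the time, the measured TCP pose, the force, the opening and the grip force at its end, in the units of the state.
- env.get_state(): the state, without advancing time (a new reading comes with each control period).
- env.camera(name): name is "scene" or "top"; returns a dict with "pixels" (384x512x3 uint8, red, green, blue), "K" (3x3 intrinsics, pixels), "k1" (the pictures are not rectified: a ray, as slopes to the right and down, at radius r is drawn at 1 + k1 r^2 times it, then the intrinsics apply), "origin" and "orientation" of the camera in the world. Camera axes: x right, y down, z forward; pixel columns grow to the right and rows downward; lengths in m; the calibration is good to about 2 mm. A picture is of the moment at which its call begins. There is no depth.
- env.close_job(): hands the job in; it is judged then, once.
The state is a dict: "clock": time; "joint_pos": joint angles; "qd": joint speeds; "joint_torque": joint torques, N m; "tool_pos": TCP position; "ee_rot": TCP orientation; "wrist_force": force on the tool from outside, world axes, zero at the start; "torque": the same for the moment, N m; "gripper_width": finger opening in m; "grip_force": force on a finger pad.
Only numpy, scipy, OpenCV 4.12 (cv2) and the standard library are available. Lean on these libraries where they do the work, as an engineer would, in place of code of your own. Each camera call takes 0.05 s, during which the arm holds its last target. There are 200 camera calls.

TASK

A cast brass ingot is stuck in the bottom of the upright tube of the ingot mould. Tip the tube all the way over until it leans against its stop, then push the knock-out rod down inside it until the ingot drops out into the tray. Let go of the rod with it pushed fully home, left in the tipped tube, do not touch the ingot with the gripper, and leave the other things on the bench where they are.

Things in the scene. Friction and masses are not known exactly. Their poses are not given: they have to be found in the camera images.
- mould_mouth (a point): Centre of the mouth (upper rim) of the mould's dark steel tube, moving with it; z points out along the tube. Tube 130 mm long, open at both ends, outside 38 mm across, flaring over the top 25 mm to a rim 56 mm across; bore 22 mm, widening over the top 25 mm to 40 mm (a funnel). Its horizontal pivot is 70 mm below the mouth; its lower end 60 mm below the pivot.
- mould (a joint): Tilt of the tube about its pivot, rad: 0 = upright (start), growing as the mouth swings towards -x of the stand, the side the robot is on; stop at 0.61 (35 degrees). The pivot is stiff (0.35 N m): about 6 N pushed against the tube near its rim moves it, and it stays where it is left.
- pivot (a point): Where the pivot's axis crosses the tube's axis, 130 mm above the table, in the fixed stand's frame: x points from the tube towards the tray, y along the pivot, z up.
- stand: Fixed grey stand; origin on the table below the pivot, axes as the pivot's. Base 100 by 124 mm, 12 mm high; two cheek plates 50 mm wide (x), 10 mm thick, 147 mm high, centred 47 mm either side of the tube. Below the upright tube a steel seat, top 30 mm above the table, keeps the ingot from coming out while the tube is upright.
- tray_center (a point): Centre of the inner floor of the fixed aluminium tray in front of the stand (on its +x side, away from the robot), 4 mm above the table; axes as the stand. 150 mm (x) by 130 mm (y), sides 34 mm high. Its centre lies 93 mm along the stand's x from the pivot.
- ingot_center (a point): Centre of the brass ingot, a round bar 18 mm across and 60 mm long, 120 g; z along its length. At the start it is pinched in the lower end of the tube, about 11 to 19 mm of it showing below. It takes a push of about 7 to 15 N along the tube to move it; it comes free when its top has been pushed to about 120 mm below the mouth.
- rod_handle (a point): Centre of the knock-out rod's square wooden handle, 26 by 26 mm (flats face x and y of this frame), 52 mm long; z along the rod, up. Below it a steel collar 44 mm across, 6 mm thick, then a shaft 12 mm across, 140 mm long. 180 g. Stands upright in its block with 1 mm play all round.
- rod_tip (a point): Tip of the rod's shaft, 172 mm from the handle's centre; axes as the handle's. The collar is wider than the mouth: pushed home it rests on the tube's rim, the tip then 140 mm below the mouth, just past the tube's lower end.
- rod_block: Fixed dark wood block 75 mm by 75 mm and 70 mm high; origin at the centre of its underside. The rod stands in its middle hole, 62 mm deep.
- hammer: Loose bystander: hammer lying on the bench, 200 mm long. Origin at its underside.
- flux_jar: Loose bystander: small jar, 56 mm across and 65 mm high. Origin at its underside.
- mandrel: Loose bystander: steel ring mandrel, an upright taper on a foot 60 mm across, 120 mm high. Origin at its underside.
- graver: Loose bystander: graver with a handle, wooden, lying, 160 mm long.
- cup: Loose bystander: white cup 70 mm across and high. Origin at its underside.
- bench_block: Loose bystander: flat steel block 90 mm by 90 mm by 30 mm. Origin at its underside.
- soft_brush: Loose bystander: brush lying, 170 mm long.

How it is judged:
On the way, in this order (a step that is already met when the one before it is completed fails the run):
1. the tube is tipped over to its stop (more than 0.52 rad) with the ingot still stuck in it (value of joint mould above 0.52 rad and z of ingot_center in the frame of mould_mouth above -0.13 m), for 0.2 s.
2. the rod's tip is inside the tipped tube with the ingot still stuck below it (all of step 1 and x of rod_tip in the frame of mould_mouth between -0.012 and 0.012 m and y of rod_tip in the frame of mould_mouth between -0.012 and 0.012 m and z of rod_tip in the frame of mould_mouth below -0.03 m), for 0.05 s.
3. the ingot has been pushed out into the tray (value of joint mould above 0.52 rad and x of ingot_center in the frame of tray_center between -0.08 and 0.072 m and y of ingot_center in the frame of tray_center between -0.062 and 0.062 m and height (world z) of ingot_center below 0.045 m), for 0.1 s.
At the end, for the whole second after the job is handed in: The ingot lies at rest in the tray (centre inside its sides, within 45 mm of the table), the tube is still tipped (more than 0.52 rad), and the released rod is at rest in the tube, pushed home to within 15 mm (all of step 3 and linear speed of each of ingot, rod below 0.03 m/s and z of rod_tip in the frame of mould_mouth below -0.125 m and distance between rod_tip and mould_mouth below 0.15 m); the robot touches nothing.
It fails at once if the gripper touches the ingot (contact force between the fingers and ingot above 0.5 N).
It fails at once if the ingot is forced out while the tube is not tipped (value of joint mould below 0.45 rad and not (z of ingot_center in the frame of mould_mouth above -0.13 m)).
It fails at once if a bystander is moved by more than 30 mm (distance of any of hammer, flux_jar, mandrel, graver, cup, bench_block, soft_brush from where it was at the start of the episode above 0.03 m).
It also fails if it takes over 61 s, if anything falls off the work surface, if the arm or the gripper's body presses on something with over 40 N, if the wrist force passes 120 N, or if a joint passes its speed limit or range.

## Working session

There is one attempt and no reset: what is moved stays moved. The work goes in short steps, Python scripts to look and compute and a tool call to move; the robot and the scene stay as the last step left them, time stands still between calls to the robot, and variables do not carry over. Pictures are saved under pics/ and viewed, at most 14 in all, crops included, and the job is handed in when it is done.

Besides the shell and the picture viewer there is one more tool, called after "Call:" as name(argument=value, ...) on one line, values as JSON. move_arm: Moves the arm, as the interface text tells. Its arguments: {"type":"object","properties":{"plan":{"type":"array"},"grip_force":{"type":"number"}},"required":["plan"]}

```bash
ls; mkdir -p pics; python3 - <<'E'
from rig import env
import cv2,numpy as np
for n in ["scene","top"]:
    c=env.camera(n); cv2.imwrite(f"pics/{n}0.png",c["pixels"][:,:,::-1]); np.savez(f"{n}0.npz",**c)
    print(n,c["K"],c["k1"],c["origin"],c["orientation"])
E
```

```text
pics
scene [[426.88248191   0.         255.84498912]
 [  0.         426.88248191 188.52510682]
 [  0.           0.           1.        ]] -0.06960814549945431 [ 1.25472305 -0.59958871  0.77626058] [[ 0.67407622  0.43714769 -0.59541847]
 [ 0.73863967 -0.39267356  0.54792236]
 [ 0.00571791 -0.80914113 -0.58758653]]
top [[499.91306832   0.         261.68790178]
 [  0.         499.91306832 184.20455192]
 [  0.           0.           1.        ]] -0.10380186831639901 [0.3488546  0.00238521 1.51370568] [[-8.89832097e-03 -9.81885664e-01  1.89265322e-01]
 [-9.99959994e-01  8.56497439e-03 -2.57912759e-03]
 [ 9.11355776e-04 -1.89280700e-01 -9.81922597e-01]]
```

View pics/scene0.png

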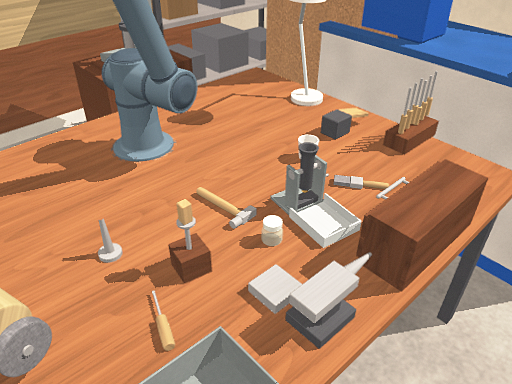

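View pics/top0.png

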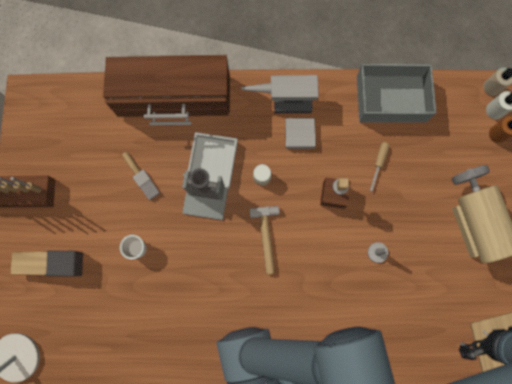

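Scene: mould at about (308,150), tray (322,217), rod at (185,225) in its block. Top view: mouth at (200,178), tray/stand (210,175), rod (342,187). The hammer and flux jar lie between them.

```bash
cat > h.py <<'E'
import numpy as np, cv2
def load(n): return dict(np.load(n+".npz"))
def ray(c,p):
    K=c["K"]; k=float(c["k1"]); D=np.array([k,0,0,0,0.])
    u=cv2.undistortPoints(np.array([[p]],float),K,D)[0,0]
    d=c["orientation"]@np.array([u[0],u[1],1]); return c["origin"],d/np.linalg.norm(d)
def onz(c,p,z):
    o,d=ray(c,p); return o+d*(z-o[2])/d[2]
def proj(c,P):
    P=np.atleast_2d(np.array(P,float)); R=c["orientation"].T; 
    r,_=cv2.Rodrigues(R); return cv2.projectPoints(P,r,-R@c["origin"],c["K"],np.array([float(c["k1"]),0,0,0,0]))[0][:,0]
def tri(c1,p1,c2,p2):
    (o1,d1),(o2,d2)=ray(c1,p1),ray(c2,p2)
    s=np.linalg.lstsq(np.c_[d1,-d2],o2-o1,rcond=None)[0]; a=o1+s[0]*d1;b=o2+s[1]*d2
    return (a+b)/2,np.linalg.norm(a-b)
E
python3 - <<'E'
from h import *
t=load("top0");s=load("scene0")
def crop(c,x,y,w,h,f): return cv2.resize(c["pixels"][y:y+h,x:x+w,::-1],None,fx=f,fy=f,interpolation=cv2.INTER_CUBIC)
a=crop(t,175,125,75,100,4);b=crop(t,310,165,55,50,4);d=crop(s,265,125,100,125,4); e=crop(s,160,190,60,90,4)
out=np.zeros((600,800,3),np.uint8)
out[0:400,0:300]=a; out[400:600,0:220]=b; out[0:500,300:700]=d
cv2.imwrite("pics/crop0.png",out)
E
```

```text
(no output)
```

View pics/crop0.png

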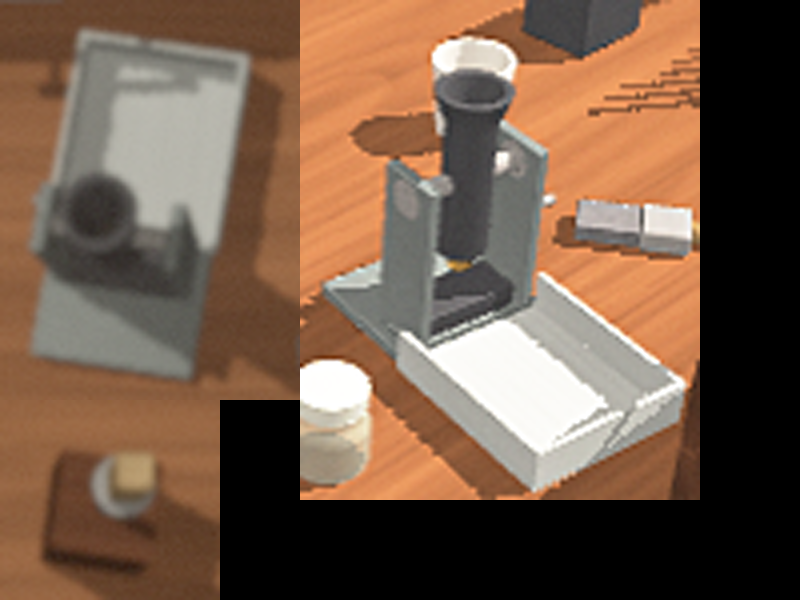

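The crop shows the mouth centre at top px (200,178.2) and scene px (309,147.5). In the top view, the tray's far corners are at about (195.5,133) and (237.5,138), the base's near corners at (183,214) and (223,219.5).

```bash
python3 - <<'E'
from h import *
t=load("top0");s=load("scene0")
np.set_printoptions(precision=4,suppress=True)
print("mouth",tri(t,(200,178.2),s,(309,147.5)), onz(t,(200,178.2),.2))
A=[onz(t,p,.038) for p in((195.3,132.8),(237.3,138.2))]; B=[onz(t,p,.012) for p in((183.2,213.7),(223.2,219.5))]
print(A,B)
for v in(A[0]-A[1],B[0]-B[1]): print("len",np.linalg.norm(v),"yaw of y axis-90",np.degrees(np.arctan2(v[1],v[0]))-90)
ax=(sum(A)-sum(B)); print("x yaw",np.degrees(np.arctan2(ax[1],ax[0])))
for n,c,w in(("top",t,(310,165,365,215)),("scene",s,(160,190,220,280))):
    x0,y0,x1,y1=w; im=c["pixels"][y0:y1,x0:x1]; hsv=cv2.cvtColor(im,cv2.COLOR_RGB2HSV)
    m=cv2.inRange(hsv,(15,60,120),(30,255,255))
    k,l,st,ce=cv2.connectedComponentsWithStats(m); i=1+np.argmax(st[1:,4]); print(n,st[i],ce[i]+[x0,y0])
    m=(l==i).astype(np.uint8); cn=max(cv2.findContours(m,0,2)[0],key=cv2.contourArea); print(cv2.minAreaRect(cn), (cv2.approxPolyDP(cn,1.2,True)[:,0]+[x0,y0]).tolist())
    m=cv2.inRange(hsv,(0,80,0),(14,255,110)); k,l,st,ce=cv2.connectedComponentsWithStats(m); i=1+np.argmax(st[1:,4]); print("block",st[i],ce[i]+[x0,y0])
out=np.zeros((500,800,3),np.uint8)
out[:400,:440]=cv2.resize(t["pixels"][165:215,310:365,::-1],None,fx=8,fy=8,interpolation=2); out[:450,440:800]=cv2.resize(s["pixels"][195:285,160:232,::-1],None,fx=5,fy=5,interpolation=2)
cv2.imwrite("pics/crop1.png",out)
E
```

```text
mouth (array([0.6233, 0.1678, 0.1971]), np.float64(0.007855422631774406)) [0.6199 0.1645 0.2   ]
[array([0.7961, 0.2013, 0.038 ]), array([0.7775, 0.072 , 0.038 ])] [array([0.5493, 0.2373, 0.012 ]), array([0.5307, 0.1157, 0.012 ])]
len 0.13065197963606304 yaw of y axis-90 -8.187130103368204
len 0.12303175197196019 yaw of y axis-90 -8.672359142306533
x yaw -9.180905362354576
top [ 27  13  12  11 112] [342.6607 182.6161]
((32.5, 18.0), (10.0, 11.0), 90.0) [[339, 178], [337, 188], [338, 186], [347, 187], [348, 179]]
block [  10   13   45   37 1026] [341.5263 200.1384]
scene [ 17   9  16  26 313] [184.377  211.4569]
((24.37692642211914, 21.515384674072266), (24.930980682373047, 14.015924453735352), 82.87498474121094) [[185, 199], [177, 202], [178, 217], [183, 224], [192, 220], [190, 203]]
block [  9  56  42  34 782] [190.5269 264.7263]
```

View pics/crop1.png

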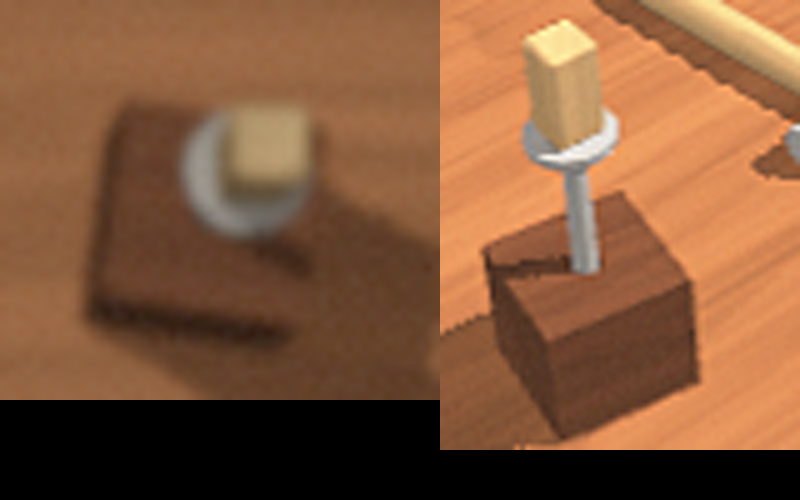

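The handle's top face is at top px (344,183) and scene px (184.2,203.6). Its scene corners are (177,203.4), (185,199), (191.6,204), (183,208), which give the yaw.

```bash
python3 - <<'E'
from h import *
t=load("top0");s=load("scene0")
np.set_printoptions(precision=4,suppress=True)
print("handle top",tri(t,(344,183),s,(184.2,203.6)),onz(t,(344,183),.206),onz(s,(184.2,203.6),.206))
print("collar",onz(t,(341,186.5),.154), onz(s,(160+(571-440)/5,195+131/5),.154))
def yaw(c,P,z):
    Q=[onz(c,p,z) for p in P]; 
    for a,b in zip(Q,Q[1:]+Q[:1]): print(np.linalg.norm(b-a).round(4),np.degrees(np.arctan2(*(b-a)[1::-1])).round(1),end="; ")
    print(np.mean(Q,0))
yaw(s,[(177,203.4),(185,199),(191.6,204),(183,208)],.206)
f=lambda x,y:(160+(x-440)/5,195+y/5)
yaw(s,[f(487,250),f(622,193),f(692,283),f(549,341)],.07)
yaw(t,[(310+x/8,165+y/8) for x,y in((232,107),(308,107),(310,182),(234,182))],.206)
# other mouth estimate, from the scene
print(onz(s,(309,147.5),.2))
# bystander positions
for n,c,p,z in(("jar",t,(262,175),.065),("hammer head",t,(265,211),.02),("hammer end",t,(269,273),.01),("cup",t,(132,247),.07),("mandrel",t,(377,252),.02),("graver",t,(380,165),.01),("bench",t,(300,134),.03),("brush",t,(140,175),.01)): print(n,onz(c,p,z))
E
```

```text
handle top (array([ 0.6052, -0.2194,  0.1997]), np.float64(0.00647890178292194)) [ 0.6023 -0.2211  0.206 ] [ 0.6141 -0.2209  0.206 ]
collar [ 0.6025 -0.2212  0.154 ] [ 0.6119 -0.2199  0.154 ]
0.022 93.6; 0.0243 1.0; 0.0219 -92.5; 0.022 -178.5; [ 0.614 -0.221  0.206]
0.0728 82.0; 0.074 -9.9; 0.0727 -100.8; 0.0704 170.2; [ 0.6112 -0.2192  0.07  ]
0.0256 -90.5; 0.0255 179.1; 0.0255 89.5; 0.0255 -0.7; [ 0.6021 -0.2208  0.206 ]
[0.6281 0.1679 0.2   ]
jar [ 0.6558 -0.0026  0.065 ]
hammer head [ 0.5545 -0.0108  0.02  ]
hammer end [ 0.3698 -0.0209  0.01  ]
cup [0.4452 0.3758 0.07  ]
mandrel [ 0.4275 -0.3442  0.02  ]
graver [ 0.6962 -0.3695  0.01  ]
bench [ 0.7917 -0.1212  0.03  ]
brush [0.671  0.3745 0.01  ]
```

```bash
cat >> h.py <<'E'
from scipy.spatial.transform import Rotation as Ro
XS=np.array([np.cos(np.radians(-8.8)),np.sin(np.radians(-8.8)),0]); YS=np.array([-XS[1],XS[0],0]); ZS=np.array([0,0,1.])
def go(state,p,R):
    R0=np.array(state["ee_rot"]); p0=np.array(state["tool_pos"])
    print("lin",(R0.T@(np.array(p)-p0)/.03).round(2),"tw",(Ro.from_matrix(R0.T@R).as_rotvec(degrees=True)/8).round(2))
def show(s):
    for k in("clock","tool_pos","wrist_force","gripper_width","joint_pos"): print(k,np.round(s[k],4))
E
python3 - <<'E'
from h import *
from rig import env
np.set_printoptions(precision=4,suppress=True)
s=env.get_state(); show(s); print(s["ee_rot"])
# tool x along +XS, or -XS
for sg in(1,-1):
    R=np.c_[sg*XS,-sg*YS,-ZS]; go(s,np.array([.624,.166,.26])+.075*XS,R)
E
```

```text
clock 0.1
tool_pos [ 0.192  -0.5414  0.2414]
wrist_force [ 0.1118 -0.1264 -0.8139]
gripper_width 0.0854
joint_pos [-1.3403  0.378   0.0798  1.2744 -0.      1.4605]
[[ 0.9425  0.3342 -0.0004]
 [ 0.3342 -0.9425  0.0018]
 [ 0.0002 -0.0018 -1.    ]]
lin [ 23.65 -16.23  -0.58] tw [-0.01  0.    3.54]
lin [ 23.65 -16.23  -0.58] tw [ -0.    -0.02 -18.96]
```

Call:
move_arm(plan=[{"linear": [7.9,-5.4,-2],"twist": [0,0,0],"jaw": 1},{"linear": [7.9,-5.4,-2],"twist": [0,0,0],"jaw": 1},{"linear": [7.9,-5.4,-2],"twist": [0,0,0],"jaw": 1},{"linear": [7.9,-5.4,-2],"twist": [0,0,0],"jaw": 1},{"linear": [7.9,-5.4,-2],"twist": [0,0,0],"jaw": 1}])

```text
clock: 0.72
tool_pos: [0.3624, -0.3078, 0.3027]
ee_rot: [[0.942, 0.336, 0.0], [0.336, -0.942, 0.0], [0.0, -0.0, -1.0]]
wrist_force: [0.7, -0.4, -0.1]
gripper_width: 0.0001
grip_force: 0.0
```

Call:
move_arm(plan=[{"linear": [7.9,-5.4,0],"twist": [0,0,0],"jaw": 1},{"linear": [7.9,-5.4,0],"twist": [0,0,0],"jaw": 1},{"linear": [7.9,-5.4,0],"twist": [0,0,0],"jaw": 1},{"linear": [7.9,-5.4,0],"twist": [0,0,0],"jaw": 1},{"linear": [7.9,-5.4,0],"twist": [0,0,0],"jaw": 1}])

```text
clock: 1.35
tool_pos: [0.5316, -0.0755, 0.3017]
ee_rot: [[0.942, 0.337, -0.001], [0.337, -0.942, 0.0], [-0.001, -0.001, -1.0]]
wrist_force: [1.0, -0.6, -0.4]
gripper_width: -0.0
grip_force: 0.0
```

Call:
move_arm(plan=[{"linear": [7.9,-5.4,0],"twist": [0,0,3.5],"jaw": 1},{"linear": [7.9,-5.4,0],"twist": [0,0,3.5],"jaw": 1},{"linear": [7.9,-5.4,0],"twist": [0,0,3.5],"jaw": 1},{"linear": [7.9,-5.4,0],"twist": [0,0,3.5],"jaw": 1},{"linear": [7.9,-5.4,0],"twist": [0,0,3.5],"jaw": 1}])

```text
clock: 1.98
tool_pos: [0.6783, 0.0425, 0.301]
ee_rot: [[0.999, -0.049, -0.002], [-0.049, -0.998, 0.043], [-0.004, -0.043, -0.999]]
wrist_force: [1.0, 0.3, 0.3]
gripper_width: -0.0001
grip_force: 0.0
```

```bash
python3 - <<'E'
from h import *
from rig import env
s=env.get_state(); show(s)
R=np.c_[XS,-YS,-ZS]; go(s,np.array([.624,.166,.25])+.07*XS,R)
E
```

```text
clock 1.975
tool_pos [0.6783 0.0425 0.301 ]
wrist_force [0.9828 0.3054 0.2537]
gripper_width -0.0001
joint_pos [-0.0497  0.6328  0.6448  1.5865  0.0427  3.1406]
lin [ 0.32 -3.7   1.86] tw [-0.3   0.04  0.75]
```

Call:
move_arm(plan=[{"linear": [0.5,-1.5,0],"twist": [0,0,-6],"jaw": 1},{"linear": [0.5,-1.5,0],"twist": [0,0,-6],"jaw": 1},{"linear": [0.5,-1.5,0],"twist": [0,0,-6],"jaw": 1},{"linear": [0.5,-1.5,0],"twist": [0,0,-6],"jaw": 1},{"linear": [0.5,-1.5,0],"twist": [0,0,-6],"jaw": 1}])

```text
clock: 2.6
tool_pos: [0.6945, 0.0862, 0.3034]
ee_rot: [[0.703, 0.712, -0.001], [0.711, -0.702, 0.043], [0.029, -0.031, -0.999]]
wrist_force: [-0.1, 0.5, 0.3]
gripper_width: 0.0003
grip_force: 0.0
```

```bash
python3 - <<'E'
from h import *
from rig import env
s=env.get_state(); show(s)
R=np.c_[YS,XS,-ZS]; go(s,np.array([.624,.166,.25])+.07*XS,R)
E
```

```text
clock 2.6
tool_pos [0.6945 0.0862 0.3034]
wrist_force [-0.0626  0.504   0.3228]
gripper_width 0.0003
joint_pos [0.0146 0.6939 0.7615 1.6391 0.0426 2.3643]
lin [ 1.55 -1.59  1.87] tw [-0.15 -0.27 -4.48]
```

Call:
move_arm(plan=[{"linear": [1.55,-1.6,1],"twist": [-0.15,-0.25,-4.5],"jaw": 1},{"linear": [1.55,-1.6,1],"twist": [-0.15,-0.25,-4.5],"jaw": 1},{"linear": [1.55,-1.6,1],"twist": [-0.15,-0.25,-4.5],"jaw": 1},{"linear": [1.55,-1.6,1.85],"twist": [-0.15,-0.25,-4.5],"jaw": 1},{"linear": [1.55,-1.6,1.85],"twist": [-0.15,-0.25,-4.5],"jaw": 1}])

```text
clock: 3.22
tool_pos: [0.6917, 0.1553, 0.2486]
ee_rot: [[0.154, 0.988, -0.003], [0.988, -0.154, 0.002], [0.001, -0.004, -1.0]]
wrist_force: [-0.4, 0.5, 0.5]
gripper_width: 0.0001
grip_force: 0.0
```

```bash
python3 - <<'E'
from h import *
from rig import env
s=env.get_state(); show(s); print(np.round(s["ee_rot"],3))
out=np.zeros((560,800,3),np.uint8)
for n,(x,y),X in(("top",(170,130),0),("scene",(270,90),400)):
    c=env.camera(n); np.savez(n+"1.npz",**c)
    out[:560,X:X+400]=cv2.resize(c["pixels"][y:y+112,x:x+80,::-1],None,fx=5,fy=5,interpolation=2)
    tip=np.array(s["tool_pos"])+.011*np.array(s["ee_rot"])[:,2]; print(n,proj(c,tip), (proj(c,tip)-[x,y])*5+[X,0])
cv2.imwrite("pics/c2.png",out)
E
```

```text
clock 3.225
tool_pos [0.6917 0.1553 0.2486]
wrist_force [-0.446   0.5356  0.4631]
gripper_width 0.0001
joint_pos [0.1304 0.6971 0.6249 1.5017 0.0023 1.8559]
[[ 0.154  0.988 -0.003]
 [ 0.988 -0.154  0.002]
 [ 0.001 -0.004 -1.   ]]
top [[202.19185046 148.7141434 ]] [[160.9592523  93.570717 ]]
scene [[325.76459934 145.89238415]] [[678.82299671 279.46192075]]
```

View pics/c2.png

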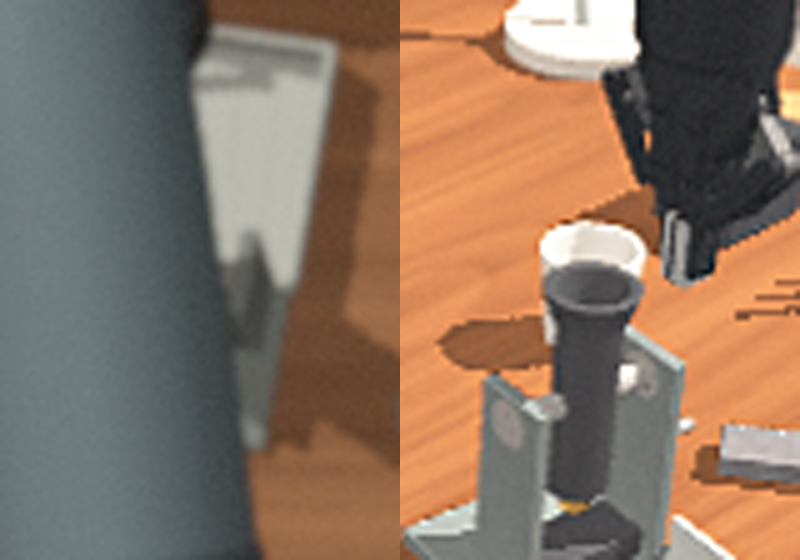

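Scene view: the shut fingertips are at crop (690,278), about 2 px to the right of where they should be. So the mouth is at about (0.622,0.164). The top camera is blocked by the arm. Next I go down behind the rim and pull.

Call:
move_arm(plan=[{"linear": [0,0,1.65],"twist": [0,0,0],"jaw": 1},{"linear": [0,0,1.65],"twist": [0,0,0],"jaw": 1},{"linear": [0,-0.6,1.65],"twist": [0,0,0],"jaw": 1},{"linear": [0,-1.0,1.65],"twist": [0,0,0],"jaw": 1},{"linear": [0,-1.4,1.65],"twist": [0,0,0],"jaw": 1}])

```text
clock: 3.95
tool_pos: [0.6547, 0.1619, 0.2062]
ee_rot: [[0.154, 0.988, 0.01], [0.988, -0.154, 0.003], [0.005, 0.009, -1.0]]
wrist_force: [7.1, -2.0, 5.6]
gripper_width: -0.0003
grip_force: 4.0
```

Call:
move_arm(plan=[{"linear": [0,-0.2,0],"twist": [0,0,0],"jaw": 1},{"linear": [0,-0.4,0],"twist": [0,0,0],"jaw": 1},{"linear": [0,-0.6,0],"twist": [0,0,0],"jaw": 1},{"linear": [0,-0.7,0],"twist": [0,0,0],"jaw": 1},{"linear": [0,-0.75,0],"twist": [0,0,0],"jaw": 1}])

```text
clock: 4.58
tool_pos: [0.6357, 0.1652, 0.2091]
ee_rot: [[0.155, 0.988, 0.018], [0.988, -0.155, 0.004], [0.006, 0.017, -1.0]]
wrist_force: [4.8, -1.4, 11.4]
gripper_width: -0.0004
grip_force: 6.3
```

Call:
move_arm(plan=[{"linear": [0,-0.1,-0.3],"twist": [0,0,0],"jaw": 1},{"linear": [0,-0.3,-0.3],"twist": [0,0,0],"jaw": 1},{"linear": [0,-0.5,-0.3],"twist": [0,0,0],"jaw": 1},{"linear": [0,-0.7,-0.3],"twist": [0,0,0],"jaw": 1},{"linear": [0,-0.7,-0.3],"twist": [0,0,0],"jaw": 1}])

```text
clock: 5.2
tool_pos: [0.6121, 0.1685, 0.2117]
ee_rot: [[0.154, 0.988, 0.01], [0.988, -0.154, 0.002], [0.004, 0.01, -1.0]]
wrist_force: [11.8, -0.6, 0.7]
gripper_width: 0.0001
grip_force: 5.4
```

```bash
python3 - <<'E'
from h import *
from rig import env
s=env.get_state(); show(s); print(np.round(s["ee_rot"],3))
c=env.camera("scene"); np.savez("scene2.npz",**c)
x,y=260,110
cv2.imwrite("pics/c3.png",cv2.resize(c["pixels"][y:y+100,x:x+120,::-1],None,fx=5,fy=5,interpolation=2))
E
```

```text
clock 5.2
tool_pos [0.6121 0.1685 0.2117]
wrist_force [11.8451 -0.5611  0.7352]
gripper_width 0.0001
joint_pos [1.6840e-01 5.0200e-01 1.9470e-01 1.2531e+00 6.0000e-04 1.8937e+00]
[[ 0.154  0.988  0.01 ]
 [ 0.988 -0.154  0.002]
 [ 0.004  0.01  -1.   ]]
```

View pics/c3.png

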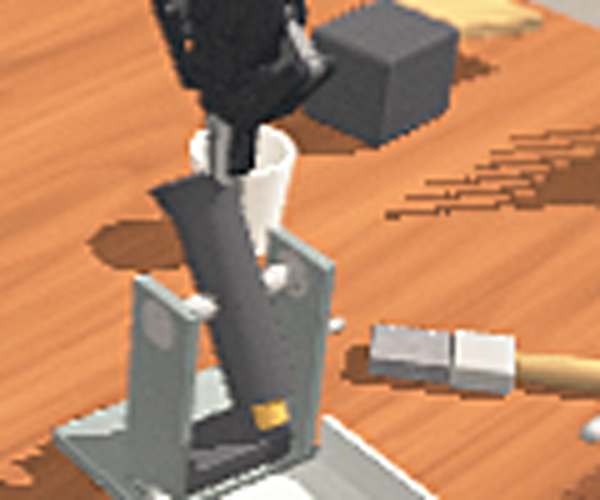

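The tube is visibly tipped about 30–35°, with the ingot still stuck at crop (270,413). I push a bit more to confirm the stop.

Call:
move_arm(plan=[{"linear": [0,-0.2,0],"twist": [0,0,0],"jaw": 1},{"linear": [0,-0.3,0],"twist": [0,0,0],"jaw": 1},{"linear": [0,-0.3,0],"twist": [0,0,0],"jaw": 1}])

```text
clock: 5.62
tool_pos: [0.6111, 0.1685, 0.2124]
ee_rot: [[0.156, 0.987, 0.025], [0.988, -0.156, 0.0], [0.004, 0.024, -1.0]]
wrist_force: [31.1, -1.8, -11.6]
gripper_width: 0.0002
grip_force: 13.5
```

The stop is confirmed: 31 N with no motion. Now I retreat, rise and go to the rod.

Call:
move_arm(plan=[{"linear": [0,1.2,0],"twist": [0,0,0],"jaw": 1},{"linear": [0,1.2,-3],"twist": [0,0,0],"jaw": 1},{"linear": [0,1.2,-3],"twist": [0,0,0],"jaw": 1},{"linear": [0,1.2,-3],"twist": [0,0,0],"jaw": 0}])

```text
clock: 6.12
tool_pos: [0.6352, 0.1645, 0.3025]
ee_rot: [[0.153, 0.988, 0.004], [0.988, -0.153, 0.003], [0.004, 0.003, -1.0]]
wrist_force: [0.1, -0.4, -0.5]
gripper_width: 0.0169
grip_force: 0.0
```

Call:
move_arm(plan=[{"linear": [-6,0,0],"twist": [0,0,0],"jaw": 0},{"linear": [-6,0,0],"twist": [0,0,0],"jaw": 0},{"linear": [-6,0,0],"twist": [0,0,0],"jaw": 0}])

```text
clock: 6.5
tool_pos: [0.6053, -0.0149, 0.2977]
ee_rot: [[0.153, 0.988, -0.003], [0.988, -0.153, 0.004], [0.003, -0.003, -1.0]]
wrist_force: [0.6, 0.7, 0.1]
gripper_width: 0.0724
grip_force: 0.0
```

```bash
python3 - <<'E'
from h import *
from rig import env
s=env.get_state(); show(s)
go(s,[.606,-.222,.30],np.array([[0,1,0],[1,0,0],[0,0,-1.]]))
E
```

```text
clock 6.5
tool_pos [ 0.6053 -0.0149  0.2977]
wrist_force [0.616  0.7472 0.1336]
gripper_width 0.0724
joint_pos [-0.1309  0.4444  0.3244  1.4542  0.0033  1.5936]
lin [-6.82  1.08 -0.1 ] tw [-0.02 -0.02 -1.1 ]
```

Call:
move_arm(plan=[{"linear": [-6.8,1.1,-0.1],"twist": [0,0,-1.1],"jaw": 0},{"linear": [-6.8,1.1,-0.1],"twist": [0,0,-1.1],"jaw": 0},{"linear": [-6.8,1.1,-0.1],"twist": [0,0,-1.1],"jaw": 0},{"linear": [-6.8,1.1,-0.1],"twist": [0,0,-1.1],"jaw": 0},{"linear": [-6.8,1.1,-0.1],"twist": [0,0,-1.1],"jaw": 0}])

```text
clock: 7.12
tool_pos: [0.608, -0.2205, 0.3007]
ee_rot: [[0.002, 1.0, -0.001], [1.0, -0.002, 0.005], [0.005, -0.001, -1.0]]
wrist_force: [0.1, -0.2, 0.2]
gripper_width: 0.0857
grip_force: 0.0
```

```bash
python3 - <<'E'
from h import *
from rig import env
s=env.get_state(); show(s); print(np.round(s["ee_rot"],3))
R=np.array(s["ee_rot"]); T=np.array(s["tool_pos"])
out=np.zeros((560,800,3),np.uint8)
for n,(x,y),X in(("top",(310,120),0),("scene",(145,150),400)):
    c=env.camera(n); np.savez(n+"3.npz",**c)
    out[:,X:X+400]=cv2.resize(c["pixels"][y:y+112,x:x+80,::-1],None,fx=5,fy=5,interpolation=2)
    print(n,(proj(c,[T-.002*R[:,2]+sg*.0427*R[:,1] for sg in(-1,0,1)])-[x,y])*5+[X,0])
cv2.imwrite("pics/c4.png",out)
E
```

```text
clock 7.125
tool_pos [ 0.608  -0.2205  0.3007]
wrist_force [ 0.1471 -0.1832  0.2397]
gripper_width 0.0857
joint_pos [-0.448   0.5451  0.494   1.5227  0.0045  1.1252]
[[ 0.002  1.    -0.001]
 [ 1.    -0.002  0.005]
 [ 0.005 -0.001 -1.   ]]
top [[203.33056216 350.91207315]
 [199.86788147 266.40846044]
 [196.34705433 183.0344251 ]]
scene [[509.6963677   33.43499226]
 [566.45192089  74.42225054]
 [626.79353556 117.97200639]]
```

View pics/c4.png

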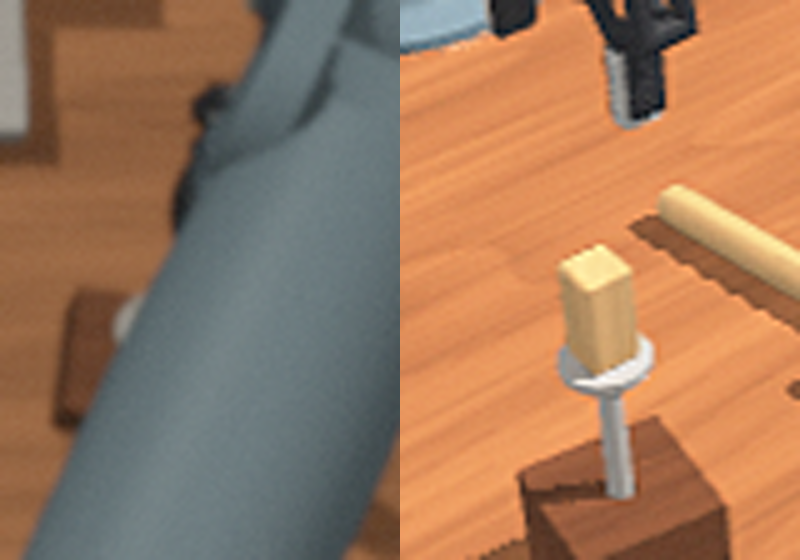

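Scene crop: the handle top is at (597,266) and the fingertips at (622,122) and (512,38), within about 1 px of prediction. That is good enough to grasp with the jaws wide open: descend, close gently, read the forces.

Call:
move_arm(plan=[{"linear": [0,0,2],"twist": [0,0,0],"jaw": 0},{"linear": [0,0,4.25],"twist": [0,0,0],"jaw": 0},{"linear": [0,0,4.25],"twist": [0,0,0],"jaw": 0.4},{"linear": [0,0,4.25],"twist": [0,0,0],"jaw": 0.6},{"linear": [0,0,4.25],"twist": [0,0,0],"jaw": 0.6}], grip_force=20)

```text
clock: 7.85
tool_pos: [0.6127, -0.2209, 0.1799]
ee_rot: [[-0.0, 1.0, 0.01], [1.0, 0.0, -0.001], [-0.001, 0.01, -1.0]]
wrist_force: [-0.4, -0.6, 0.1]
gripper_width: 0.0341
grip_force: 0.0
```

Call:
move_arm(plan=[{"linear": [0,0,0],"twist": [0,0,0],"jaw": 0.64},{"linear": [0,0,0],"twist": [0,0,0],"jaw": 0.66},{"linear": [0,0,0],"twist": [0,0,0],"jaw": 0.66}])

```text
clock: 8.22
tool_pos: [0.6099, -0.2204, 0.1759]
ee_rot: [[0.001, 1.0, 0.004], [1.0, -0.001, 0.002], [0.002, 0.004, -1.0]]
wrist_force: [-0.4, 0.2, -0.3]
gripper_width: 0.0292
grip_force: 0.0
```

Call:
move_arm(plan=[{"linear": [0,0,0],"twist": [0,0,0],"jaw": 0.7},{"linear": [0,0,0],"twist": [0,0,0],"jaw": 1},{"linear": [0,0,0],"twist": [0,0,0],"jaw": 1},{"linear": [0,0,0],"twist": [0,0,0],"jaw": 1}], grip_force=70)

```text
clock: 8.72
tool_pos: [0.609, -0.2202, 0.1759]
ee_rot: [[0.001, 1.0, 0.002], [1.0, -0.001, 0.002], [0.002, 0.002, -1.0]]
wrist_force: [-1.6, -0.0, 5.2]
gripper_width: 0.0255
grip_force: 68.1
```

```bash
python3 - <<'E'
from h import *
from rig import env
s=env.get_state(); show(s); print(np.round(s["ee_rot"],3))
c=env.camera("scene"); np.savez("scene4.npz",**c)
x,y=145,170
cv2.imwrite("pics/c5.png",cv2.resize(c["pixels"][y:y+90,x:x+80,::-1],None,fx=6,fy=6,interpolation=2))
R=np.array(s["ee_rot"]); T=np.array(s["tool_pos"])
for d in(-.008,.0,.011): print((proj(c,T+d*R[:,2])-[x,y])*6)
E
```

```text
clock 8.725
tool_pos [ 0.609  -0.2202  0.1759]
wrist_force [-1.6217 -0.0365  5.1651]
gripper_width 0.0255
joint_pos [-0.4463  0.5495  0.1801  1.2004  0.0029  1.1254]
[[ 0.001  1.     0.002]
 [ 1.    -0.001  0.002]
 [ 0.002  0.002 -1.   ]]
[[234.34658372 241.84630142]]
[[236.4434608  258.69824307]]
[[239.29684535 281.59450814]]
```

View pics/c5.png

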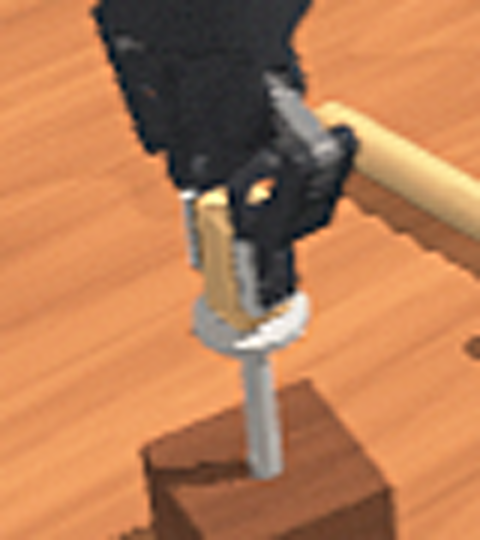

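Gripped (width 25.5 mm, 68 N), with the handle between the pads and the collar at crop (251,307). Lift out.

Call:
move_arm(plan=[{"linear": [0,0,-0.7],"twist": [0,0,0],"jaw": 1},{"linear": [0,0,-1.6],"twist": [0,0,0],"jaw": 1},{"linear": [0,0,-2.9],"twist": [0,0,0],"jaw": 1},{"linear": [0,0,-4.5],"twist": [0,0,0],"jaw": 1},{"linear": [0,0,-4.5],"twist": [0,0,0],"jaw": 1}])

```text
clock: 9.4
tool_pos: [0.611, -0.2212, 0.3145]
ee_rot: [[0.001, 1.0, 0.01], [1.0, -0.001, -0.0], [-0.0, 0.01, -1.0]]
wrist_force: [0.1, -1.1, -1.5]
gripper_width: 0.0251
grip_force: 69.1
```

```bash
cat >> h.py <<'E'
AX=-np.sin(.61)*XS+np.cos(.61)*ZS
RT=np.c_[YS,np.cross(-AX,YS),-AX]; PIV=np.array([.622,.164,.13])
E
python3 - <<'E'
from h import *
from rig import env
s=env.get_state(); show(s)
print(PIV+.275*AX); go(s,PIV+.275*AX,RT)
E
```

```text
clock 9.4
tool_pos [ 0.611  -0.2212  0.3145]
wrist_force [ 0.0952 -1.0788 -1.542 ]
gripper_width 0.0251
joint_pos [-0.4468  0.5445  0.5288  1.5455  0.0041  1.1246]
[0.46631593 0.18810117 0.3554032 ]
lin [13.64 -4.82 -1.42] tw [-4.29 -0.34  1.06]
```

Call:
move_arm(plan=[{"linear": [7,-4.8,-1.8],"twist": [0,0,0],"jaw": 1},{"linear": [7,-4.8,-1.8],"twist": [0,0,0],"jaw": 1},{"linear": [7,-4.8,-1.8],"twist": [0,0,0],"jaw": 1},{"linear": [7,-4.8,-1.8],"twist": [0,0,0],"jaw": 1},{"linear": [7,-4.8,-1.8],"twist": [0,0,0],"jaw": 1}])

```text
clock: 10.02
tool_pos: [0.463, -0.008, 0.3647]
ee_rot: [[-0.003, 1.0, 0.003], [1.0, 0.003, 0.003], [0.003, 0.003, -1.0]]
wrist_force: [0.2, 0.4, -2.4]
gripper_width: 0.0251
grip_force: 69.4
```

```bash
python3 - <<'E'
from h import *
from rig import env
s=env.get_state(); show(s); go(s,PIV+.275*AX,RT)
E
```

```text
clock 10.025
tool_pos [ 0.463  -0.008   0.3647]
wrist_force [ 0.2247  0.3742 -2.4007]
gripper_width 0.0251
joint_pos [-0.1569  0.1418  0.0826  1.5093  0.0039  1.4109]
lin [6.53 0.13 0.33] tw [-4.34 -0.37  1.08]
```

Call:
move_arm(plan=[{"linear": [2,0.1,-0.3],"twist": [-4.35,-0.35,1.1],"jaw": 1},{"linear": [2,0.1,-0.3],"twist": [-4.35,-0.35,1.1],"jaw": 1},{"linear": [2,0.1,-0.3],"twist": [-4.35,-0.35,1.1],"jaw": 1},{"linear": [2,0.1,-0.3],"twist": [-4.35,-0.35,1.1],"jaw": 1},{"linear": [4.0,0.1,-0.3],"twist": [-4.35,-0.35,1.1],"jaw": 1}])

```text
clock: 10.65
tool_pos: [0.4662, 0.1052, 0.3701]
ee_rot: [[0.17, 0.808, 0.564], [0.986, -0.139, -0.097], [0.0, 0.572, -0.82]]
wrist_force: [1.9, 0.2, -0.8]
gripper_width: 0.0251
grip_force: 69.4
```

```bash
python3 - <<'E'
from h import *
from rig import env
s=env.get_state(); show(s); go(s,PIV+.275*AX,RT)
E
```

```text
clock 10.65
tool_pos [0.4662 0.1052 0.3701]
wrist_force [ 1.87    0.2437 -0.822 ]
gripper_width 0.0251
joint_pos [ 0.2286 -0.2958 -0.493   0.8026 -0.2238  1.9039]
lin [ 2.73 -0.66  0.14] tw [-0.01  0.07 -0.1 ]
```

Call:
move_arm(plan=[{"linear": [2.7,-0.65,0.1],"twist": [0,0,0],"jaw": 1},{"linear": [2.7,-0.65,0.1],"twist": [0,0,0],"jaw": 1},{"linear": [2.7,-0.65,0.1],"twist": [0,0,0],"jaw": 1},{"linear": [2.7,-0.65,0.1],"twist": [0,0,0],"jaw": 1}])

```text
clock: 11.15
tool_pos: [0.4669, 0.1908, 0.3592]
ee_rot: [[0.16, 0.809, 0.565], [0.987, -0.132, -0.09], [0.001, 0.573, -0.82]]
wrist_force: [-0.7, 0.0, -1.8]
gripper_width: 0.0255
grip_force: 69.6
```

```bash
python3 - <<'E'
from h import *
from rig import env
s=env.get_state(); show(s); go(s,PIV+.275*AX,RT)
R=np.array(s["ee_rot"]); T=np.array(s["tool_pos"])
out=np.zeros((500,800,3),np.uint8)
for n,(x,y),X in(("top",(165,120),0),("scene",(250,85),300)):
    c=env.camera(n); np.savez(n+"5.npz",**c); w=60 if X==0 else 100
    out[:,X:X+w*5]=cv2.resize(c["pixels"][y:y+100,x:x+w,::-1],None,fx=5,fy=5,interpolation=2)
    q=lambda P:((proj(c,P)-[x,y])*5+[X,0]).round(0).tolist()
    print(n,"tip",q(T+.169*R[:,2]),"mouth",q(PIV+.07*AX),"low end",q(PIV-.06*AX))
cv2.imwrite("pics/c6.png",out)
E
```

```text
clock 11.15
tool_pos [0.4669 0.1908 0.3592]
wrist_force [-0.675   0.0249 -1.8252]
gripper_width 0.0255
joint_pos [ 0.4599 -0.1916 -0.4393  0.8056 -0.3385  2.101 ]
lin [-0.09 -0.08  0.1 ] tw [-0.    0.02 -0.04]
top tip [[148.0, 391.0]] mouth [[166.0, 364.0]] low end [[210.0, 272.0]]
scene tip [[517.0, 229.0]] mouth [[534.0, 299.0]] low end [[605.0, 523.0]]
```

View pics/c6.png

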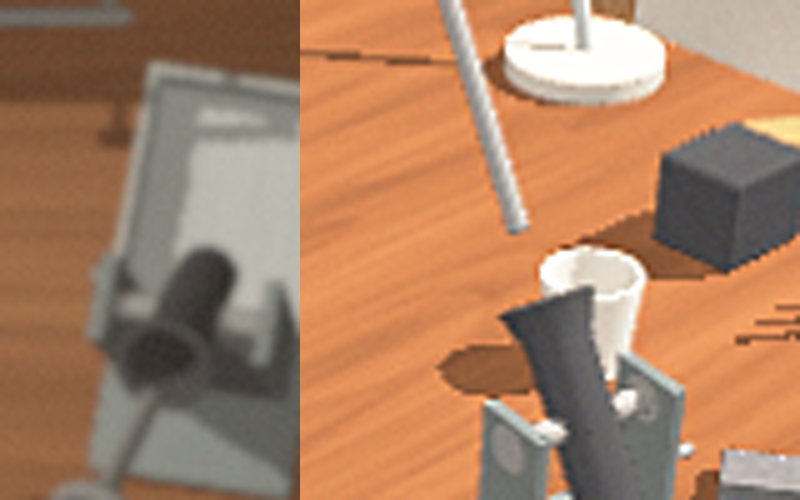

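Scene: the rod tip is at (517,230), as predicted, and the mouth centre at about (548,302). Top: the mouth is at (160,362). The shaft line is about 3–4 mm off the mouth centre, so I correct that and enter the funnel.

Call:
move_arm(plan=[{"linear": [0.12,0.07,0.6],"twist": [0,0,0],"jaw": 1},{"linear": [0.12,0.07,1.2],"twist": [0,0,0],"jaw": 1},{"linear": [0.12,0.07,1.6],"twist": [0,0,0],"jaw": 1},{"linear": [0.12,0.07,2.0],"twist": [0,0,0],"jaw": 1},{"linear": [0.12,0.07,2.2],"twist": [0,0,0],"jaw": 1}])

```text
clock: 11.88
tool_pos: [0.5068, 0.1887, 0.3069]
ee_rot: [[0.159, 0.809, 0.566], [0.987, -0.132, -0.09], [0.002, 0.573, -0.819]]
wrist_force: [-0.3, 0.8, -1.4]
gripper_width: 0.0252
grip_force: 69.7
```

```bash
python3 - <<'E'
from h import *
from rig import env
s=env.get_state(); show(s); print(np.array(s["torque"]).round(3))
R=np.array(s["ee_rot"]); T=np.array(s["tool_pos"])
out=np.zeros((500,800,3),np.uint8)
for n,(x,y),X in(("top",(165,120),0),("scene",(250,85),300)):
    c=env.camera(n); np.savez(n+"6.npz",**c); w=60 if X==0 else 100
    out[:,X:X+w*5]=cv2.resize(c["pixels"][y:y+100,x:x+w,::-1],None,fx=5,fy=5,interpolation=2)
cv2.imwrite("pics/c7.png",out)
print("force in tool",R.T@s["wrist_force"], "tip rel piv",RT.T@(T+.169*R[:,2]-PIV))
E
```

```text
clock 11.875
tool_pos [0.5068 0.1887 0.3069]
wrist_force [-0.3449  0.759  -1.4219]
gripper_width 0.0252
joint_pos [ 0.4099 -0.1143 -0.516   0.6357 -0.313   2.0553]
[ 0.102  0.705 -0.021]
force in tool [ 0.69111564 -1.19434436  0.90152911] tip rel piv [ 0.00643161  0.00508454 -0.04336381]
```

View pics/c7.png

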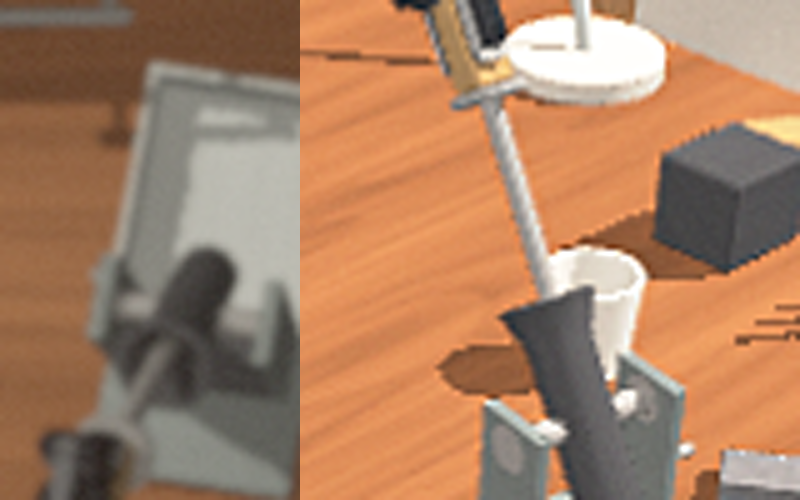

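The shaft enters the centre of the funnel in both views (scene (546,297), top (160,350)) with no contact force. I go on to the ingot.

Call:
move_arm(plan=[{"linear": [0,0,0.4],"twist": [0,0,0],"jaw": 1},{"linear": [0,0,0.8],"twist": [0,0,0],"jaw": 1},{"linear": [0,0,1.2],"twist": [0,0,0],"jaw": 1},{"linear": [0,0,1.5],"twist": [0,0,0],"jaw": 1},{"linear": [0,0,1.7],"twist": [0,0,0],"jaw": 1}])

```text
clock: 12.6
tool_pos: [0.5357, 0.1844, 0.2649]
ee_rot: [[0.159, 0.809, 0.566], [0.987, -0.131, -0.089], [0.002, 0.573, -0.819]]
wrist_force: [-0.5, -0.2, -1.5]
gripper_width: 0.0254
grip_force: 69.7
```

Call:
move_arm(plan=[{"linear": [0,0,0.2],"twist": [0,0,0],"jaw": 1},{"linear": [0,0,0.4],"twist": [0,0,0],"jaw": 1},{"linear": [0,0,0.6],"twist": [0,0,0],"jaw": 1},{"linear": [0,0,0.8],"twist": [0,0,0],"jaw": 1},{"linear": [0,0,0.8],"twist": [0,0,0],"jaw": 1}])

```text
clock: 13.22
tool_pos: [0.5496, 0.1827, 0.2469]
ee_rot: [[0.159, 0.807, 0.568], [0.987, -0.131, -0.089], [0.003, 0.575, -0.818]]
wrist_force: [-2.0, -0.4, 0.6]
gripper_width: 0.0256
grip_force: 70.2
```

```bash
cat > st.py <<'E'
from h import *
from rig import env
s=env.get_state(); show(s); R=np.array(s["ee_rot"]); T=np.array(s["tool_pos"])
print("F tool",(R.T@s["wrist_force"]).round(2),"tip rel piv",(RT.T@(T+.169*R[:,2]-PIV)).round(4))
E
python3 st.py
```

```text
clock 13.225
tool_pos [0.5496 0.1827 0.2469]
wrist_force [-2.0472 -0.3635  0.5923]
gripper_width 0.0256
joint_pos [ 0.3574 -0.0103 -0.5858  0.4456 -0.2857  2.0073]
F tool [-0.68 -1.26 -1.62] tip rel piv [0.0072 0.0064 0.0306]
```

Call:
move_arm(plan=[{"linear": [0,0,0.15],"twist": [0,0,0],"jaw": 1},{"linear": [0,0,0.3],"twist": [0,0,0],"jaw": 1},{"linear": [0,0,0.45],"twist": [0,0,0],"jaw": 1},{"linear": [0,0,0.6],"twist": [0,0,0],"jaw": 1},{"linear": [0,0,0.75],"twist": [0,0,0],"jaw": 1}])

```text
clock: 13.85
tool_pos: [0.5622, 0.18, 0.2282]
ee_rot: [[0.159, 0.808, 0.568], [0.987, -0.131, -0.09], [0.002, 0.575, -0.818]]
wrist_force: [-0.1, -1.6, -0.8]
gripper_width: 0.0251
grip_force: 69.7
```

```bash
python3 st.py
```

```text
clock 13.85
tool_pos [0.5622 0.18   0.2282]
wrist_force [-0.1075 -1.5762 -0.8249]
gripper_width 0.0251
joint_pos [ 0.3427  0.0261 -0.6017  0.3905 -0.2795  1.9944]
F tool [-1.57 -0.35  0.76] tip rel piv [0.0062 0.0062 0.0532]
```

Call:
move_arm(plan=[{"linear": [0,0,0.15],"twist": [0,0,0],"jaw": 1},{"linear": [0,0,0.3],"twist": [0,0,0],"jaw": 1},{"linear": [0,0,0.45],"twist": [0,0,0],"jaw": 1},{"linear": [0,0,0.55],"twist": [0,0,0],"jaw": 1},{"linear": [0,0,0.6],"twist": [0,0,0],"jaw": 1}])

```text
clock: 14.48
tool_pos: [0.5714, 0.1786, 0.2145]
ee_rot: [[0.159, 0.808, 0.568], [0.987, -0.131, -0.09], [0.001, 0.575, -0.818]]
wrist_force: [-26.2, -3.7, 24.9]
gripper_width: 0.0254
grip_force: 74.1
```

```bash
python3 st.py; python3 - <<'E'
from h import *
from rig import env
c=env.camera("scene"); x,y=250,85
cv2.imwrite("pics/c8.png",cv2.resize(c["pixels"][y:y+150,x:x+130,::-1],None,fx=4,fy=4,interpolation=2))
E
```

```text
clock 14.475
tool_pos [0.5714 0.1786 0.2145]
wrist_force [-26.1932  -3.657   24.891 ]
gripper_width 0.0254
joint_pos [ 0.3325  0.0541 -0.6116  0.3503 -0.2739  1.9848]
F tool [ -7.74  -6.38 -34.91] tip rel piv [0.0063 0.006  0.0698]
```

View pics/c8.png

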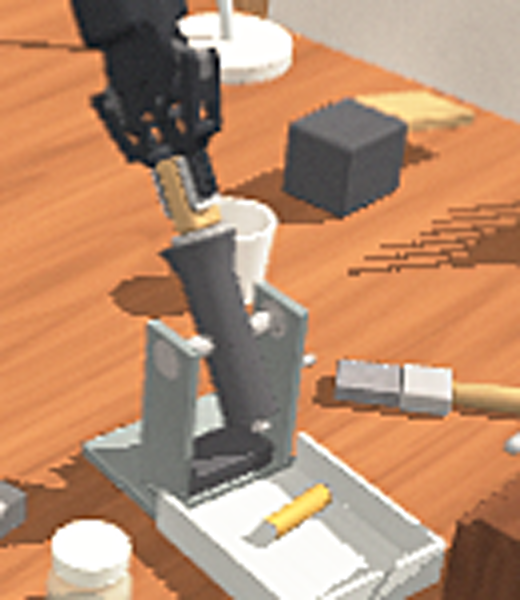

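The ingot lies in the tray at (300,512), and the collar sits on the rim at (205,240) with 35 N of seating force. I relax the push, open and withdraw along the rod.

Call:
move_arm(plan=[{"linear": [0,0,-0.1],"twist": [0,0,0],"jaw": 1},{"linear": [0,0,-0.1],"twist": [0,0,0],"jaw": 0.5},{"linear": [0,0,-0.1],"twist": [0,0,0],"jaw": 0.3},{"linear": [0,0,-0.1],"twist": [0,0,0],"jaw": 0.3},{"linear": [0,0,-0.1],"twist": [0,0,0],"jaw": 0.3}], grip_force=20)

```text
clock: 15.15
tool_pos: [0.5706, 0.1793, 0.2154]
ee_rot: [[0.158, 0.808, 0.567], [0.987, -0.131, -0.089], [0.003, 0.574, -0.819]]
wrist_force: [-1.6, -0.3, -0.3]
gripper_width: 0.0597
grip_force: 0.0
```

Call:
move_arm(plan=[{"linear": [0,0,-0.5],"twist": [0,0,0],"jaw": 0.2},{"linear": [0,0,-1.2],"twist": [0,0,0],"jaw": 0.2},{"linear": [0,0,-2.4],"twist": [0,0,0],"jaw": 0.2},{"linear": [0,0,-3.6],"twist": [0,0,0],"jaw": 0.2},{"linear": [0,0,-3.6],"twist": [0,0,0],"jaw": 0.2}])

```text
clock: 15.78
tool_pos: [0.5097, 0.1899, 0.3083]
ee_rot: [[0.157, 0.805, 0.572], [0.988, -0.132, -0.086], [0.006, 0.579, -0.816]]
wrist_force: [1.0, -0.2, 0.8]
gripper_width: 0.0683
grip_force: 0.0
```

```bash
python3 st.py; python3 - <<'E'
from h import *
from rig import env
c=env.camera("scene"); x,y=250,85
cv2.imwrite("pics/c9.png",cv2.resize(c["pixels"][y:y+150,x:x+130,::-1],None,fx=4,fy=4,interpolation=2))
E
```

```text
clock 15.775
tool_pos [0.5097 0.1899 0.3083]
wrist_force [ 1.0155 -0.1896  0.8269]
gripper_width 0.0683
joint_pos [ 0.4091 -0.1141 -0.5164  0.6268 -0.3115  2.0526]
F tool [-0.02  1.32 -0.08] tip rel piv [ 0.0088  0.0091 -0.043 ]
```

View pics/c9.png

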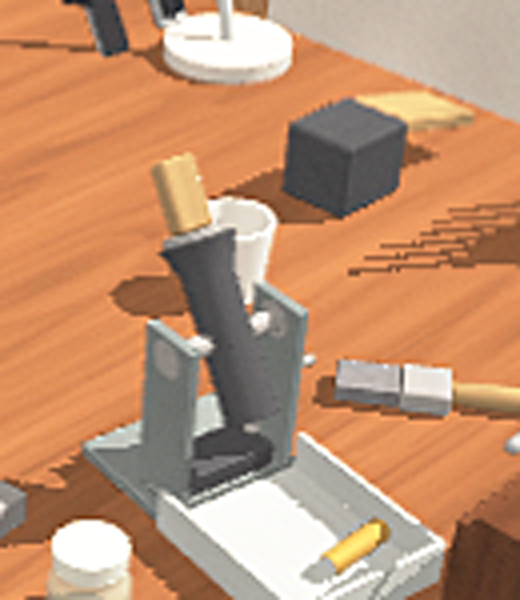

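The rod is home and released, and the tube is still tipped. The ingot is rolling slowly towards the tray's far wall, now at (357,545). I wait for it to settle, check that it is still, then hand in.

Call:
move_arm(plan=[{"linear": [0,0,0],"twist": [0,0,0],"jaw": 0.2},{"linear": [0,0,0],"twist": [0,0,0],"jaw": 0.2},{"linear": [0,0,0],"twist": [0,0,0],"jaw": 0.2},{"linear": [0,0,0],"twist": [0,0,0],"jaw": 0.2},{"linear": [0,0,0],"twist": [0,0,0],"jaw": 0.2}])

```text
clock: 16.45
tool_pos: [0.5092, 0.1887, 0.3036]
ee_rot: [[0.159, 0.809, 0.567], [0.987, -0.131, -0.089], [0.002, 0.574, -0.819]]
wrist_force: [0.3, -0.1, -0.3]
gripper_width: 0.0685
grip_force: 0.0
```

Call:
move_arm(plan=[{"linear": [0,0,0],"twist": [0,0,0],"jaw": 0.2},{"linear": [0,0,0],"twist": [0,0,0],"jaw": 0.2},{"linear": [0,0,0],"twist": [0,0,0],"jaw": 0.2},{"linear": [0,0,0],"twist": [0,0,0],"jaw": 0.2},{"linear": [0,0,0],"twist": [0,0,0],"jaw": 0.2}])

```text
clock: 17.08
tool_pos: [0.5092, 0.1888, 0.3039]
ee_rot: [[0.159, 0.808, 0.567], [0.987, -0.131, -0.089], [0.003, 0.574, -0.819]]
wrist_force: [0.2, 0.6, 0.1]
gripper_width: 0.0686
grip_force: 0.0
```

Call:
move_arm(plan=[{"linear": [0,0,0],"twist": [0,0,0],"jaw": 0.2},{"linear": [0,0,0],"twist": [0,0,0],"jaw": 0.2},{"linear": [0,0,0],"twist": [0,0,0],"jaw": 0.2},{"linear": [0,0,0],"twist": [0,0,0],"jaw": 0.2},{"linear": [0,0,0],"twist": [0,0,0],"jaw": 0.2}])

```text
clock: 17.7
tool_pos: [0.5092, 0.1887, 0.3038]
ee_rot: [[0.159, 0.808, 0.567], [0.987, -0.131, -0.089], [0.003, 0.574, -0.819]]
wrist_force: [-0.7, 0.5, -0.2]
gripper_width: 0.0682
grip_force: 0.0
```

```bash
cat > ing.py <<'E'
from h import *
from rig import env
for i in range(8):
    c=env.camera("scene"); im=c["pixels"][195:245,290:370]
    m=cv2.inRange(cv2.cvtColor(im,cv2.COLOR_RGB2HSV),(15,120,100),(32,255,255)); M=cv2.moments(m,True)
    p=(290+M["m10"]/M["m00"],195+M["m01"]/M["m00"]); P=onz(c,p,.013); d=P-PIV
    print(np.round(p,2),int(M["m00"]),"tray frame",round(d@XS-.093,4),round(d@YS,4))
E
python3 ing.py
```

```text
[338.75 220.39] 92 tray frame 0.0267 0.0365
[338.75 220.39] 92 tray frame 0.0267 0.0365
[338.75 220.39] 92 tray frame 0.0267 0.0365
[338.75 220.39] 92 tray frame 0.0267 0.0365
[338.75 220.39] 92 tray frame 0.0267 0.0365
[338.75 220.39] 92 tray frame 0.0267 0.0365
[338.75 220.39] 92 tray frame 0.0267 0.0365
[338.75 220.39] 92 tray frame 0.0267 0.0365
```

The ingot is at rest inside the tray (its centroid did not change over 8 frames). Handing in.

```bash
python3 -c "
from rig import env
print(env.close_job())"
```

```text
the job is handed in; nothing more can be done
None
```

The job is handed in: the tube is tipped against its stop, the ingot is at rest in the tray, and the rod is released and pushed fully home in the tube. I saw no bystander moved, but the hand-in returned no verdict.

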